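Put the tag-wire spools away and close the canister

ROBOT

A 6-joint arm with a two-finger parallel gripper is mounted at the origin on the work surface. World frame = base frame: x ahead of the robot, y to its left, z up, the work surface at z = 0. Lengths are in m, angles in degrees, forces in N, time in s.
With the tool pointing down it reaches from about 0.25 to 0.8 m from the base axis. Payload 3.9 kg.
Tool frame: the origin (TCP) lies midway between the tips of the shut fingers; the grasp point (between the pads) lies 19 mm behind it; z points along the fingers, y is the line along which they close (so a half turn about z gives the same grasp; the last joint's range is limited). The gripper opens to 85 mm and grips with 20 to 120 N. Pads are 22 mm wide; open, the fingers measure 114 mm over their backs; the gripper's body (76 mm by 85 mm) begins 54 mm behind the grasp point. The pads swing forward as they close: fully open they stand 13 mm farther back than shut.
Start: joints at [72.594, 14.897, -7.913, 67.191, 0, 90], TCP at [0.157, 0.501, 0.231] pointing down, gripper open.
Joint ranges: [-159.42, 159.42], [-47.68, 98.78], [-73.54, 78.23], [-108.79, 121.32], [-90, 84.71], [-180, 180]. Speed limits (degrees/s): [147.25, 147.25, 180, 180, 180, 180].

INTERFACE

Orientations are given as [roll, pitch, yaw] about the fixed x, y, z axes, in that order (R = Rz(yaw) Ry(pitch) Rx(roll)).
In Python, from rig import robot, capture gives the robot as it stands.
- The arm moves only by the tool drive_tool, never from a script. Its argument "plan" is a list that holds one entry, the list of rows, each a list of 7 numbers: the shift along the tool's x, y, z in mm, then the turn, a rotation vector about the tool's x, y, z in degrees, then the opening, from 0 (shut) to 1 (fully open). A call has 1 to 20 rows; each row shifts and turns the commanded pose from where the row before left it, along the tool's axes as they then stand; what a row does not reach is not made up. A row lasts 1/8 s, in which the tool goes at most 62.5 mm and 10.7 degrees, less where a joint would pass 70% of its speed; a pose out of reach is approached as far as the arm can. A call is refused whole if a number of a shift passes 62.5 or a number of a turn 10.7, either way. A call with a gripper value outside its range is refused whole. The fingers move at their own pace and stop on an object; the grip force is fixed at half the most. Time passes only in rows, so rows that do not move let the fingers close. It gives the time, the measured TCP pose, the force, the opening and the grip force at its end, in the units of the state.
- robot.read_state(): the state, without advancing time (a new reading comes with each control period).
- capture(name): name is "scene" or "top"; returns a dict with "image" (400x640x3 uint8, blue, green, red), "depth" (400x640 float32, m along the optical axis (not along the pixel's ray), 0 where there is no reading), "vertical_fov" (degrees; the focal length in pixels is half the picture's height over the tangent of half this angle, whatever the lens; pixels are square), "cx", "cy" (the principal point, pixels), "R" (3x3) and "t" (3): a world point X has camera coordinates R X + t. Camera axes: x right, y down, z forward; pixel columns grow to the right and rows downward; lengths in m; the calibration is good to about 2 mm. A picture is of the moment at which its call begins.
- robot.job_done(): hands the job in; it is judged then, once.
The state is a dict: "t": time; "q": joint angles; "dq": joint speeds; "joint_efforts": joint torques, N m; "ee_pos": TCP position; "ee_rot": TCP orientation; "ft_force": force on the tool from outside, world axes, zero at the start; "moment": the same for the moment, N m; "width": finger opening in m; "grip_force": force on a finger pad.
Only numpy, scipy, OpenCV 4.12 (cv2) and the standard library are available. Lean on these libraries where they do the work, as an engineer would, in place of code of your own. Each camera call takes 0.05 s, during which the arm holds its last target. There are 200 camera calls.

TASK

Put the tag-wire spools away dry: slide every spool up off its spindle on the stand and put it into the white canister through the mouth. Then close the canister: set the blue cap level on the blue rim with its white bar (and yellow ribs) in line with two of the yellow dots, so that its lugs rest on the rim and not in the gaps, turn it backward (anticlockwise from above) until it drops at the thread start, and screw it forward (clockwise) until it is fully home, level, without cross-threading. Let go, and leave the cup, the sample jar and the scraper where they are.

Things in the scene. Friction and masses are not known exactly. Their poses are not given: they have to be found in the camera images.
- canister: White round canister, fixed, 104 mm wide up to a shoulder 76 mm above the table, then a neck 64 mm wide outside, 56 mm inside, mouth edge (tapered to 59 mm) at 112 mm. Inside: floor at 12 mm, chamber 92 mm wide. Origin: centre of its underside, z up. Round the neck a blue rim in four arcs, over a four-start right-hand thread of 30 mm lead. Its x axis points through one thread start.
- canister_mouth (a point): Centre of the canister's mouth, in the plane of its edge, 112 mm above the table.
- thread_start (a point): End of a blue rim arc (rim 76 mm across, flat top 97.5 mm up), at 0 deg about the canister's axis, red dot below it. Anticlockwise from above and repeating every 90 deg: rim from -64 to 0 deg, open gap 0 to 26 deg. At the rim's clockwise end (-64 to -58 deg) a red stop rises 5 mm above the rim: lugs on the rim cannot pass it forward; in the gap its back blocks them backward.
- yellow_dot (a point): Top of one of four yellow dots on the shoulder (77.5 mm up), 48 mm from the canister's axis at -33 deg; the others follow every 90 deg. With the cap's bar in line with two opposite dots, all its lugs rest on the rim.
- cap: Blue screw cap, 86 mm wide, 120 g, standing on its skirt. Origin: centre of the skirt's lower edge, z up, x along the grip bar. Skirt 32 mm deep and 79 mm wide inside, top 5 mm thick, bar on it. Origin heights: 97.5 mm on the rim; about 90 to 92 mm just after dropping in the gaps; 80 mm when home (top on the neck's edge), about 140 deg of forward turn later.
- cap_bar (a point): Middle of the white grip bar on the cap, 49 mm above the cap's origin. Bar 54 mm long (cap's x), 14 mm thick, 24 mm tall (37 to 61 mm above the origin). The cap turns easily (under 0.1 N m) and stiffens when home; it needs no pressing. Turned with the bar loosely between the fingers (2 mm play each side) it sinks by itself; if it hangs at the drop, ease back or open a little.
- cap_lug (a point): Lower face of one of four lugs inside the skirt's lower edge, 37 mm from the axis on the cap's +x; the others every quarter turn, so the cap fits the same after 90 deg. Lugs 6 mm wide, 3 mm tall, opposite ones 68 mm apart; yellow ribs outside the skirt show them. On the rim lugs lie between -53 and +5 deg; past +5 deg they drop about 7 mm.
- stand: Fixed aluminium spool stand: base 56 mm (x) by 350 mm (y) by 12 mm tall, five upright steel spindles 8 mm in diameter, tops 50 mm above the table, at y = -144, -72, 0, 72 and 144 mm on its middle line. Origin: centre of its underside, z up. Spools rest on the base around the spindles.
- spool1: One of up to four wire spools, all alike: a ring 39 mm in diameter and 22 mm tall with white flanges, wound with copper-coloured wire flush to the flanges, 60 g, with a 13 mm bore. Origin: centre of its underside; z along the bore. It starts upright on a spindle of the stand (any of the five). None when this spool is absent.
- spool2: One of up to four wire spools, all alike: a ring 39 mm in diameter and 22 mm tall with white flanges, wound with copper-coloured wire flush to the flanges, 60 g, with a 13 mm bore. Origin: centre of its underside; z along the bore. It starts upright on a spindle of the stand (any of the five). None when this spool is absent.
- spool3: One of up to four wire spools, all alike: a ring 39 mm in diameter and 22 mm tall with white flanges, wound with copper-coloured wire flush to the flanges, 60 g, with a 13 mm bore. Origin: centre of its underside; z along the bore. It starts upright on a spindle of the stand (any of the five). None when this spool is absent.
- spool4: One of up to four wire spools, all alike: a ring 39 mm in diameter and 22 mm tall with white flanges, wound with copper-coloured wire flush to the flanges, 60 g, with a 13 mm bore. Origin: centre of its underside; z along the bore. It starts upright on a spindle of the stand (any of the five). None when this spool is absent.
- spool5: One of up to four wire spools, all alike: a ring 39 mm in diameter and 22 mm tall with white flanges, wound with copper-coloured wire flush to the flanges, 60 g, with a 13 mm bore. Origin: centre of its underside; z along the bore. It starts upright on a spindle of the stand (any of the five). None when this spool is absent.
- cup: White plastic beaker, 70 mm wide, 80 mm tall; a bystander, leave alone.
- sample: Clear jar with red lid, 50 mm wide, 100 mm tall; a bystander, leave alone.
- scraper: Spatula, 200 mm long with blue handle, lying flat; a bystander, leave alone.
Things that resemble listed ones, but are neither listed nor needed, are in the scene too. What is shaped like the spool4 but brown, green or turquoise is not meant.

How it is judged:
By the outcome, as a careful person would: the job done as asked, in the order asked, and still so for the second after the job is handed in, with the robot touching nothing.
Of spool1, spool2, spool3, spool4, spool5 only 3 to 4 are there at a start; the rules pass over those that are not, and their reading is None.
At some moment in a run one of cap may be knocked a few centimetres aside while the robot is not near it.
It also fails if it takes over 210 s, if anything falls off the work surface, if the arm or the gripper's body presses on something with over 40 N, if the wrist force passes 120 N, or if a joint passes its speed limit or range.

## Working session

There is one attempt and no reset: what is moved stays moved. The work goes in short steps, Python scripts to look and compute and a tool call to move; the robot and the scene stay as the last step left them, time stands still between calls to the robot, and variables do not carry over. Pictures are saved under pics/ and viewed, at most 14 in all, crops included, and the job is handed in when it is done.

Besides the shell and the picture viewer there is one more tool, called after "Request:" by a JSON object that holds its "api" and its "payload", one argument or row to a line. drive_tool: Moves the arm, as the interface text tells. Its arguments: {"type":"object","properties":{"plan":{"type":"array","items":{"type":"array","items":{"type":"array","items":{"type":"number"}}}}},"required":["plan"]}

```bash
ls; mkdir -p pics
python3 - <<'E'
from rig import robot,capture
import cv2
s=robot.read_state();print({k:s[k] for k in('t','ee_pos','ee_rot','width','grip_force')})
for n in('scene','top'):
    c=capture(n);cv2.imwrite(f'pics/{n}0.png',c['image']);print(n,c['vertical_fov'],c['cx'],c['cy'],c['R'],c['t'])
E
```

```text
pics
{'t': 0.0, 'ee_pos': array([0.15685257, 0.50032835, 0.23047796]), 'ee_rot': array([-1.79890488e+02,  1.06409888e-03,  1.62594472e+02]), 'width': 0.08574434593405467, 'grip_force': 0.0}
scene 43.612746869475515 323.7116443394911 198.14420898094716 [[-0.806972    0.59046824 -0.01197698]
 [ 0.36336084  0.48040103 -0.7982379 ]
 [-0.46558037 -0.64850761 -0.60222321]] [ 0.41895288 -0.10817026  1.66619919]
top 48.89568359963388 316.37702544473035 202.22087361583996 [[-9.94115134e-03 -9.99950435e-01 -5.48882518e-04]
 [-9.89779386e-01  9.91812324e-03 -1.42261721e-01]
 [ 1.42260113e-01 -8.70972694e-04 -9.89828925e-01]] [-0.01643729  0.51661223  1.38602138]
```

View pics/top0.png

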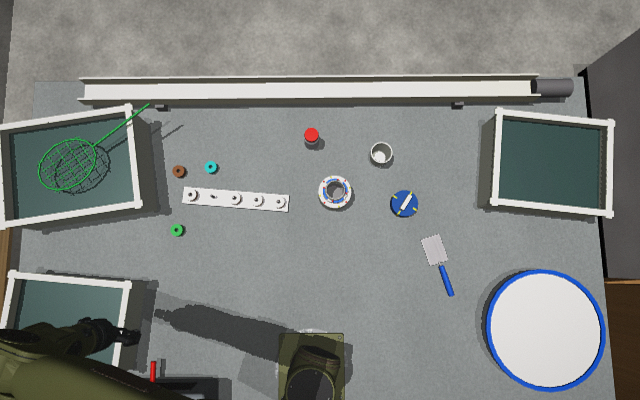

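View pics/scene0.png

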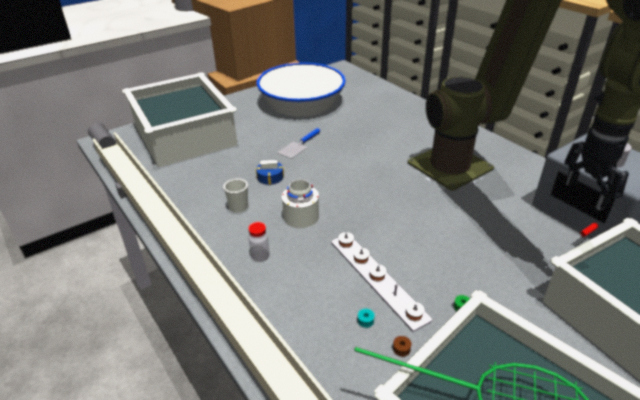

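The top view shows the stand at (183–288, 188–211). White-flanged spools sit on it at about (193,195), (235,198), (257,200) and (280,202), and the spindle at (213,197) is empty. The canister is at (335,192), the cap at (404,203), the cup at (381,153) and the red jar at (311,135). The loose brown (179,171), turquoise (210,167) and green (178,230) rings are decoys. I'll confirm this in an enlarged crop and measure.

```bash
cat > h.py <<'E'
import numpy as np, cv2
from rig import robot,capture
def cam(n):
    c=capture(n); c['f']=200/np.tan(np.radians(c['vertical_fov'])/2); return c
def ray(c,uv,z):
    "pixel -> world point on plane z"
    R,t=c['R'],c['t']; o=-R.T@t
    d=R.T@np.array([(uv[0]-c['cx'])/c['f'],(uv[1]-c['cy'])/c['f'],1]); return o+d*(z-o[2])/d[2]
def proj(c,X):
    p=c['R']@np.asarray(X)+c['t']; return p[:2]/p[2]*c['f']+[c['cx'],c['cy']]
def blobs(c,lo,hi,box,amin=3):
    "HSV mask blobs in box (u0,v0,u1,v1): list of area, centroid"
    u0,v0,u1,v1=box; m=np.zeros((400,640),np.uint8)
    m[v0:v1,u0:u1]=cv2.inRange(cv2.cvtColor(c['image'],cv2.COLOR_BGR2HSV),np.array(lo),np.array(hi))[v0:v1,u0:u1]
    n,_,s,ce=cv2.connectedComponentsWithStats(m)
    return m,[(int(s[i,4]),ce[i]) for i in range(1,n) if s[i,4]>=amin]
YEL=((18,90,110),(38,255,255)); BLU=((100,110,50),(125,255,255)); WHT=((0,0,190),(180,50,255)); RED=((0,150,80),(8,255,255))
E
python3 - <<'E'
from h import *
c=cam('top')
def hull(m):
    p=cv2.findNonZero(m); return p
# stand
hsv=cv2.cvtColor(c['image'],cv2.COLOR_BGR2HSV)
m,b=blobs(c,(0,0,165),(180,60,255),(175,180,295,220),30);print('stand',b)
r=cv2.minAreaRect(cv2.findNonZero(m));print(r); 
for q in cv2.boxPoints(r): print(ray(c,q,.012).round(4))
print('stand ctr',ray(c,r[0],.012).round(4))
for nm,k,box,z in(('yelCan',YEL,(310,170,360,215),.0775),('yelCap',YEL,(380,180,430,225),.02),('bluCap',BLU,(380,180,430,225),.037),('bluRim',BLU,(310,170,360,215),.0975),('whtBar',WHT,(385,185,425,220),.061),('red',RED,(310,170,360,215),.08)):
    m,b=blobs(c,*k,box)
    for a,q in b: print(nm,a,q.round(1),ray(c,q,z).round(4))
    if nm=='whtBar':
        r=cv2.minAreaRect(cv2.findNonZero(m));print(r);bp=cv2.boxPoints(r);print([ray(c,q,.061)[:2].round(4) for q in bp])
    if nm in('bluCap','bluRim'): 
        cc=cv2.minEnclosingCircle(cv2.findNonZero(m));print(cc,ray(c,cc[0],z).round(4))
i=c['image']
a=cv2.resize(i[178:222,172:300],None,fx=6,fy=6,interpolation=2)
b=cv2.resize(i[165:225,305:433],None,fx=6,fy=6,interpolation=2)
cv2.imwrite('pics/crop.png',cv2.resize(np.vstack([a,b]),(740,600)))
E
```

```text
stand [(1653, array([235.29764065, 198.45795523]))]
((235.09144592285156, 198.37228393554688), (105.89572143554688, 17.429288864135742), 4.635463714599609)
[0.5226 0.422  0.012 ]
[0.5807 0.4193 0.012 ]
[0.5485 0.0699 0.012 ]
[0.4907 0.0746 0.012 ]
stand ctr [0.5355 0.2462 0.012 ]
yelCan 3 [330.3 176.7] [ 0.5919 -0.0666  0.0775]
yelCan 4 [349.5 187.5] [ 0.5565 -0.1266  0.0775]
yelCap 5 [410.6 192.6] [ 0.5477 -0.3313  0.02  ]
yelCap 10 [394.2 196.3] [ 0.5359 -0.277   0.02  ]
yelCap 7 [414.7 209. ] [ 0.4933 -0.3425  0.02  ]
yelCap 7 [398.6 212.3] [ 0.483  -0.2894  0.02  ]
bluCap 232 [398.2 200.1] [ 0.5208 -0.2864  0.037 ]
bluCap 205 [409.7 206.8] [ 0.4985 -0.3227  0.037 ]
((403.6206970214844, 203.2413787841797), 13.897329330444336) [ 0.5103 -0.3036  0.037 ]
bluRim 15 [330.7 179.9] [ 0.5777 -0.0668  0.0975]
bluRim 16 [344.9 186.7] [ 0.5556 -0.1107  0.0975]
bluRim 21 [324.5 193.7] [ 0.5343 -0.0471  0.0975]
bluRim 24 [338.  200.4] [ 0.5128 -0.0884  0.0975]
((334.3888854980469, 190.27777099609375), 12.101786613464355) [ 0.5446 -0.0779  0.0975]
whtBar 63 [405.9 201.7] [ 0.5117 -0.3062  0.061 ]
((405.9045104980469, 201.75282287597656), (3.8159923553466797, 15.793968200683594), 32.0053825378418)
[array([ 0.4936, -0.2871]), array([ 0.5363, -0.3154]), array([ 0.5297, -0.3254]), array([ 0.487 , -0.2971])]
```

View pics/crop.png

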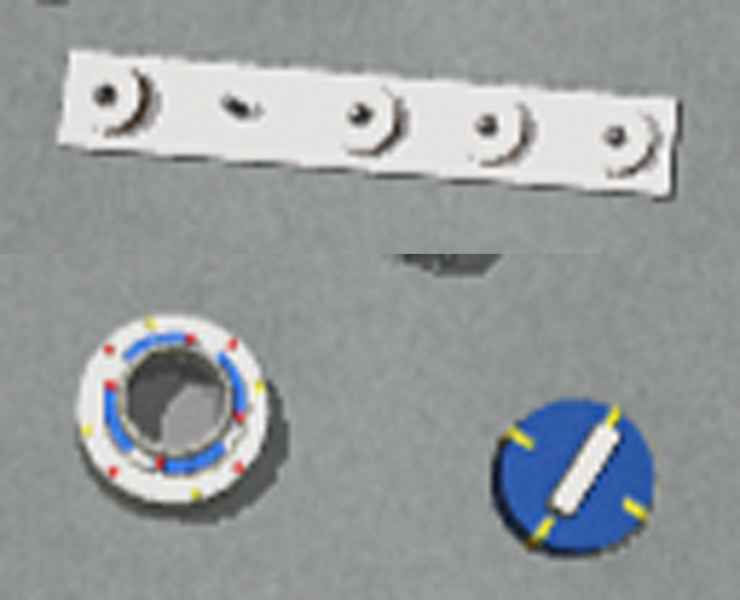

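The enlarged crop confirms four white-flanged, copper-wound spools on stand places 1, 3, 4 and 5. The canister's dots and the cap's bar and ribs are clear too. Next I'll refine the canister and the stand from both views.

```bash
cat > can.py <<'E'
from h import *
from scipy.optimize import least_squares
def dots(c,guess,z,r,n_ang,tol=6):
    "weighted yellow centroids near projections of guessed dots"
    f=c['image'].astype(float); y=np.clip(np.minimum(f[...,1],f[...,2])-f[...,0]-15,0,None); out=[]
    for a in n_ang:
        p=proj(c,[guess[0]+r*np.cos(a),guess[1]+r*np.sin(a),z]); u,v=p.round().astype(int)
        w=y[v-tol:v+tol+1,u-tol:u+tol+1]; 
        if w.sum()<60: out.append(None);continue
        V,U=np.mgrid[v-tol:v+tol+1,u-tol:u+tol+1]; out.append(np.array([(w*U).sum(),(w*V).sum()])/w.sum())
    return out
def fit(cs,g,z,r,tol=6,pr=1):
    "fit x,y,yaw of four dots at yaw+90k"
    for _ in range(3):
        obs=[(c,d,k) for c in cs for k,d in enumerate(dots(c,g,z,r,g[2]+np.arange(4)*np.pi/2,tol)) if d is not None]
        P=lambda p,c,k:proj(c,[p[0]+r*np.cos(p[2]+k*np.pi/2),p[1]+r*np.sin(p[2]+k*np.pi/2),z])
        s=least_squares(lambda p:np.concatenate([P(p,c,k)-d for c,d,k in obs]),g,loss='soft_l1'); g=s.x
    if pr: print(len(obs),'pts',g[:2].round(4),np.degrees(g[2]).round(2),'res',s.fun.round(1))
    return g
E
python3 - <<'E'
from can import *
t,s=cam('top'),cam('scene')
for cs in([t],[s],[t,s]): fit(cs,[.544,-.079,np.radians(14)],.0775,.048,4)
for cs in([t],[s],[t,s]): fit(cs,[.512,-.308,np.radians(-33.5)],.033,.043,4)
# stand from scene view
m,b=blobs(s,(0,0,165),(180,60,255),(325,228,435,335),30);print(b)
r=cv2.minAreaRect(cv2.findNonZero(m));
for q in cv2.approxPolyDP(cv2.convexHull(cv2.findNonZero(m)),4,True)[:,0]: print('stand scene',q,ray(s,q,.012).round(4))
# circle fits: canister shoulder edge, neck
for c in(t,s):
  for nm,X in(('mouth',[.5446,-.0779,.112]),('sp0',[.5355,.2462,.05]),('sp+144',[.5487,.3896,.05]),('sp-144',[.5223,.1028,.05]),('empty',[.5421,.3179,.05])): print(nm,proj(c,X).round(1))
a=cv2.resize(t['image'][180:216,180:295],None,fx=6,fy=6,interpolation=2);b=cv2.resize(s['image'][225:330,270:440],None,fx=4,fy=4,interpolation=2)
E
```

```text
4 pts [ 0.5449 -0.0788] 13.61 res [ 0.1  0.2  0.1 -0.1  0.  -0.1 -0.2  0. ]
2 pts [ 0.547  -0.0755] 13.81 res [ 0.3 -0.  -0.3  0. ]
6 pts [ 0.5453 -0.0783] 13.65 res [-0.1  0.1 -0.1 -0.2 -0.2 -0.2 -0.4 -0.1  0.3 -0.7 -0.4 -0.6]
4 pts [ 0.5131 -0.3071] -32.09 res [ 0.5 -1.4 -1.3 -0.6 -0.5  1.3  1.5  0.6]
1 pts [ 0.5214 -0.2883] -33.49 res [-0. -0.]
5 pts [ 0.5133 -0.3062] -31.91 res [ 0.2 -1.5 -1.5 -0.6 -0.8  1.3  1.3  0.5 -0.2 -1.7]
[(10063, array([380.17251317, 279.39600517])), (71, array([425.95774648, 332.        ]))]
stand scene [434 334] [0.5497 0.4558 0.012 ]
stand scene [325 334] [0.7433 0.3114 0.012 ]
stand scene [325 228] [0.5287 0.0193 0.012 ]
stand scene [434 228] [0.2857 0.2024 0.012 ]
mouth [334.6 189.5]
sp0 [232.9 196.6]
sp+144 [188.4 193. ]
sp-144 [277.6 200.2]
empty [210.6 194.8]
mouth [299.4 184.9]
sp0 [377.3 265.3]
sp+144 [414.8 303.8]
sp-144 [345.4 232.5]
empty [395.3 283.7]
```

Request:
{"api": "drive_tool", "payload": {
  "plan": [
    [[0,0,0,0,0,9.75,1],[0,0,0,0,0,9.75,1],[0,0,0,0,0,9.75,0.8],[0,0,0,0,0,9.75,0.8],[0,0,0,0,0,9.75,0.8],[0,0,0,0,0,9.75,0.8],[0,0,0,0,0,9.75,0.8],[0,0,0,0,0,9.75,0.8],[-7.4,40,0,0,0,0,0.8],[-7.4,40,0,0,0,0,0.8],[-7.4,40,0,0,0,0,0.8],[-7.4,40,0,0,0,0,0.8],[-7.4,40,0,0,0,0,0.8],[-7.4,40,0,0,0,0,0.8],[-7.4,40,0,0,0,0,0.8],[-7.4,40,0,0,0,0,0.8],[-7.4,40,0,0,0,0,0.8],[-7.4,40,0,0,0,0,0.8],[0,0,0,0,0,0,0.8]]
  ]
}}

```text
t: 2.62
ee_pos: [0.5508, 0.3883, 0.2302]
ee_rot: [180.0, 0.0, 84.4]
ft_force: [-1.0, -0.7, 0.0]
width: 0.0683
grip_force: 0.0
```

```bash
cat > st.py <<'E'
from h import *
import sys
def go(*P,yaw=None):
    "print state and tool-frame shifts (mm) through world points"
    s=robot.read_state(); p=s['ee_pos']; y=s['ee_rot'][2]
    print('t',round(s['t'],2),'p',p.round(4),'rot',s['ee_rot'].round(2),'q6',s['q'][5].round(1),'w',round(s['width'],4),'F',s['ft_force'].round(1),'g',round(s['grip_force'],1))
    a=np.radians(y if yaw is None else yaw)
    for q in P:
        d=(np.array(q)-p)*1000; print('->',q,'shift',np.round([np.cos(a)*d[0]+np.sin(a)*d[1],np.sin(a)*d[0]-np.cos(a)*d[1],-d[2]],1)); p=np.array(q)
E
python3 -c "
from st import *
go((.5487,.3896,.231),(.5487,.3896,.017),(.5487,.3896,.17),(.545,-.0785,.17),(.5355,.2462,.15),(.5289,.1745,.15),(.5223,.1028,.15))"
```

```text
t 2.62 p [0.5508 0.3883 0.2302] rot [1.7999e+02 3.0000e-02 8.4390e+01] q6 130.8 w 0.0683 F [-1.  -0.7  0. ] g 0.0
-> (0.5487, 0.3896, 0.231) shift [ 1.1 -2.3 -0.8]
-> (0.5487, 0.3896, 0.017) shift [  0.   0. 214.]
-> (0.5487, 0.3896, 0.17) shift [   0.    0. -153.]
-> (0.545, -0.0785, 0.17) shift [-466.2   42.1   -0. ]
-> (0.5355, 0.2462, 0.15) shift [322.2 -41.2  20. ]
-> (0.5289, 0.1745, 0.15) shift [-72.    0.4  -0. ]
-> (0.5223, 0.1028, 0.15) shift [-72.    0.4  -0. ]
```

Request:
{"api": "drive_tool", "payload": {
  "plan": [
    [[1.1,-2.3,40,0,0,0,0.8],[0,0,40,0,0,0,0.8],[0,0,40,0,0,0,0.8],[0,0,40,0,0,0,0.8],[0,0,30,0,0,0,0.8],[0,0,15,0,0,0,0.8],[0,0,10,0,0,0,0.8],[0,0,0,0,0,0,0.3],[0,0,0,0,0,0,0.3],[0,0,0,0,0,0,0.3],[0,0,0,0,0,0,0.3],[0,0,0,0,0,0,0.3]]
  ]
}}

```text
t: 4.12
ee_pos: [0.5471, 0.3916, 0.0179]
ee_rot: [179.9, -0.1, 84.6]
ft_force: [0.1, -0.5, 6.4]
width: 0.0379
grip_force: 60.7
```

```bash
python3 -c "
from st import *
go((.5487,.3896,.17),(.545,-.0785,.17))
c=cam('scene');u,v=proj(c,[.5487,.3896,.03]).astype(int);cv2.imwrite('pics/g1.png',cv2.resize(c['image'][v-60:v+40,u-70:u+70],None,fx=5,fy=5,interpolation=2))"
```

```text
t 4.12 p [0.5471 0.3916 0.0179] rot [ 1.7988e+02 -1.1000e-01  8.4590e+01] q6 131.0 w 0.0379 F [ 0.1 -0.5  6.4] g 60.7
-> (0.5487, 0.3896, 0.17) shift [  -1.9    1.8 -152.1]
-> (0.545, -0.0785, 0.17) shift [-466.4   40.4   -0. ]
```

View pics/g1.png

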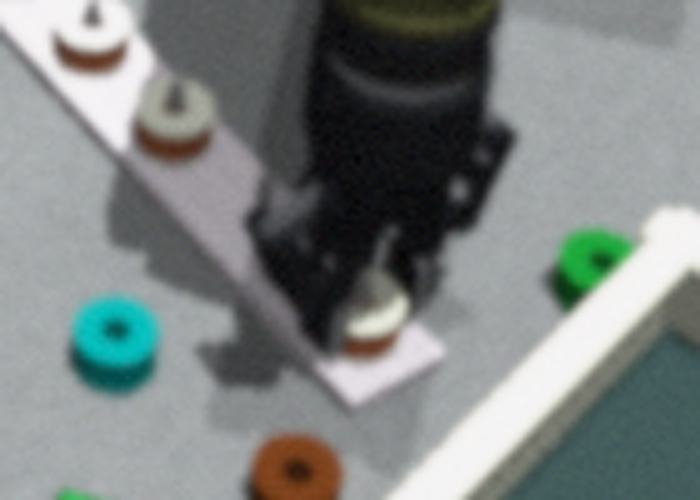

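The crop shows the white-flanged, copper-wound spool between the fingers at about (370,320), with its spindle through it. It is well gripped at 38 mm, so I'll lift it.

Request:
{"api": "drive_tool", "payload": {
  "plan": [
    [[0,0,-6,0,0,0,0.3],[0,0,-20,0,0,0,0.3],[0,0,-30,0,0,0,0.3],[0,0,-40,0,0,0,0.3],[0,0,-40,0,0,0,0.3],[-20,2,-16,0,0,0,0.3],[-40,4,0,0,0,0,0.3],[-40,4,0,0,0,0,0.3],[-40,4,0,0,0,0,0.3],[-40,4,0,0,0,0,0.3],[-40,4,0,0,0,0,0.3],[-40,4,0,0,0,0,0.3],[-40,4,0,0,0,0,0.3],[-40,4,0,0,0,0,0.3],[-40,4,0,0,0,0,0.3],[-40,4,0,0,0,0,0.3],[-30,1,0,0,0,0,0.3],[-18,0,0,0,0,0,0.3],[0,0,0,0,0,0,0.3]]
  ]
}}

```text
t: 6.55
ee_pos: [0.5437, -0.0801, 0.1677]
ee_rot: [-179.9, -0.0, 84.5]
ft_force: [-0.0, 0.0, -0.1]
width: 0.0379
grip_force: 61.0
```

```bash
python3 -c "
from st import *
go((.545,-.0785,.122))
c=cam('top');u,v=proj(c,[.545,-.0785,.12]).astype(int);a=cv2.resize(c['image'][v-40:v+40,u-40:u+40],None,fx=5,fy=5,interpolation=2)
c=cam('scene');u,v=proj(c,[.545,-.0785,.12]).astype(int);b=cv2.resize(c['image'][v-40:v+40,u-40:u+40],None,fx=5,fy=5,interpolation=2)
cv2.imwrite('pics/g2.png',np.hstack([a,b]))"
```

```text
t 6.55 p [ 0.5437 -0.0801  0.1677] rot [-1.7991e+02 -1.0000e-02  8.4460e+01] q6 87.2 w 0.0379 F [-0.   0.  -0.1] g 61.0
-> (0.545, -0.0785, 0.122) shift [ 1.7  1.1 45.7]
```

View pics/g2.png

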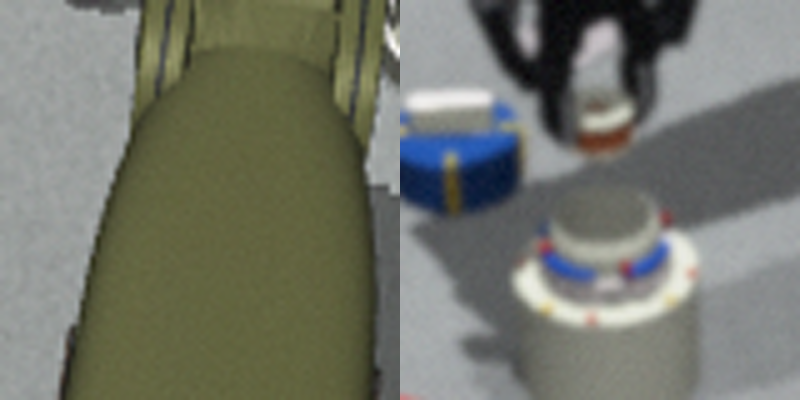

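The scene view shows the spool at (600,135) centred over the mouth at (605,215). I'll lower and release it.

Request:
{"api": "drive_tool", "payload": {
  "plan": [
    [[1.7,1.1,20,0,0,0,0.3],[0,0,20,0,0,0,0.3],[0,0,6,0,0,0,0.3],[0,0,0,0,0,0,0.3],[0,0,0,0,0,0,0.8],[0,0,0,0,0,0,0.8],[0,0,0,0,0,0,0.8],[0,0,0,0,0,0,0.8],[0,0,-20,0,0,0,0.8],[0,0,-20,0,0,0,0.8],[0,0,0,0,0,0,0.8]]
  ]
}}

```text
t: 8.02
ee_pos: [0.5474, -0.0778, 0.1638]
ee_rot: [179.8, 0.0, 84.6]
ft_force: [-0.7, -0.4, -0.4]
width: 0.0684
grip_force: 0.0
```

```bash
python3 -c "
from st import *
go((.5355,.2462,.16),(.5355,.2462,.02),(.5355,.2462,.17),(.545,-.0785,.17))
c=cam('scene');u,v=proj(c,[.545,-.0785,.12]).astype(int);b=cv2.resize(c['image'][v-40:v+40,u-40:u+40],None,fx=5,fy=5,interpolation=2)
cv2.imwrite('pics/g3.png',b)"
```

```text
t 8.03 p [ 0.5474 -0.0778  0.1638] rot [1.7979e+02 1.0000e-02 8.4590e+01] q6 87.3 w 0.0684 F [-0.7 -0.4 -0.4] g 0.0
-> (0.5355, 0.2462, 0.16) shift [321.4 -42.5   3.8]
-> (0.5355, 0.2462, 0.02) shift [  0.   0. 140.]
-> (0.5355, 0.2462, 0.17) shift [   0.    0. -150.]
-> (0.545, -0.0785, 0.17) shift [-322.4   40.1   -0. ]
```

View pics/g3.png

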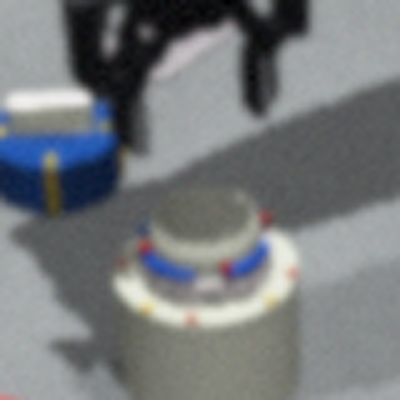

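The fingers are empty and nothing is left outside, so the spool is in the canister. On to spool 2.

Request:
{"api": "drive_tool", "payload": {
  "plan": [
    [[40,-5,0,0,0,0,0.8],[40,-5,0,0,0,0,0.8],[40,-5,0,0,0,0,0.8],[40,-5,0,0,0,0,0.8],[40,-5,0,0,0,0,0.8],[40,-5,0,0,0,0,0.8],[40,-5,0,0,0,0,0.8],[41,-7,0,0,0,0,0.8],[0,0,40,0,0,0,0.8],[0,0,40,0,0,0,0.8],[0,0,40,0,0,0,0.8],[0,0,18,0,0,0,0.8],[0,0,5,0,0,0,0.8],[0,0,0,0,0,0,0.3],[0,0,0,0,0,0,0.3],[0,0,0,0,0,0,0.3],[0,0,0,0,0,0,0.3],[0,0,0,0,0,0,0.3]]
  ]
}}

```text
t: 10.32
ee_pos: [0.5355, 0.2465, 0.0204]
ee_rot: [179.9, -0.1, 84.6]
ft_force: [-0.7, 0.1, 5.1]
width: 0.0376
grip_force: 60.7
```

```bash
python3 -c "
from st import *
go((.5355,.2462,.17),(.545,-.0785,.17))
"
```

```text
t 10.32 p [0.5355 0.2465 0.0204] rot [ 1.7989e+02 -7.0000e-02  8.4590e+01] q6 120.1 w 0.0376 F [-0.7  0.1  5.1] g 60.7
-> (0.5355, 0.2462, 0.17) shift [-3.000e-01  1.000e-01 -1.496e+02]
-> (0.545, -0.0785, 0.17) shift [-322.4   40.1   -0. ]
```

Request:
{"api": "drive_tool", "payload": {
  "plan": [
    [[0,0,-6,0,0,0,0.3],[0,0,-20,0,0,0,0.3],[0,0,-30,0,0,0,0.3],[0,0,-40,0,0,0,0.3],[0,0,-40,0,0,0,0.3],[-20,2,-14,0,0,0,0.3],[-40,5,0,0,0,0,0.3],[-40,5,0,0,0,0,0.3],[-40,5,0,0,0,0,0.3],[-40,5,0,0,0,0,0.3],[-40,5,0,0,0,0,0.3],[-40,5,0,0,0,0,0.3],[-40,5,0,0,0,0,0.3],[-22,3,0,0,0,0,0.3],[0,0,0,0,0,0,0.3],[0,0,0,0,0,0,0.3]]
  ]
}}

```text
t: 12.32
ee_pos: [0.5429, -0.0782, 0.1685]
ee_rot: [-179.9, -0.0, 84.6]
ft_force: [-0.6, 0.3, -1.1]
width: 0.038
grip_force: 60.3
```

```bash
python3 -c "
from st import *
go((.545,-.0785,.124))
print([robot.read_state()['ee_pos'].round(4) for _ in range(3)])
"
```

```text
t 12.32 p [ 0.5429 -0.0782  0.1685] rot [-1.7989e+02 -3.0000e-02  8.4560e+01] q6 87.2 w 0.038 F [-0.6  0.3 -1.1] g 60.3
-> (0.545, -0.0785, 0.124) shift [-0.1  2.1 44.5]
[array([ 0.5429, -0.0782,  0.1685]), array([ 0.5429, -0.0782,  0.1685]), array([ 0.5429, -0.0782,  0.1685])]
```

Request:
{"api": "drive_tool", "payload": {
  "plan": [
    [[0,2,20,0,0,0,0.3],[0,0,20,0,0,0,0.3],[0,0,5,0,0,0,0.3],[0,0,0,0,0,0,0.3],[0,0,0,0,0,0,0.8],[0,0,0,0,0,0,0.8],[0,0,0,0,0,0,0.8],[0,0,0,0,0,0,0.8],[0,0,-25,0,0,0,0.8],[0,0,-20,0,0,0,0.8],[36,-6,0,0,0,0,0.8],[36,-6,0,0,0,0,0.8],[36,-6,0,0,0,0,0.8],[36,-6,0,0,0,0,0.8],[36,-6,0,0,0,0,0.8],[36,-6,0,0,0,0,0.8],[34,-4,0,0,0,0,0.8],[0,0,0,0,0,0,0.8]]
  ]
}}

```text
t: 14.58
ee_pos: [0.5297, 0.1762, 0.1693]
ee_rot: [180.0, -0.0, 84.8]
ft_force: [0.5, 0.4, -0.3]
width: 0.0685
grip_force: 0.0
```

```bash
python3 -c "
from st import *
go((.5289,.1745,.02))
c=cam('scene');u,v=proj(c,[.545,-.0785,.12]).astype(int);b=cv2.resize(c['image'][v-50:v+50,u-60:u+60],None,fx=5,fy=5,interpolation=2)
cv2.imwrite('pics/g4.png',b)"
```

```text
t 14.57 p [0.5297 0.1762 0.1693] rot [ 1.7998e+02 -3.0000e-02  8.4790e+01] q6 113.6 w 0.0685 F [ 0.5  0.4 -0.3] g 0.0
-> (0.5289, 0.1745, 0.02) shift [ -1.8  -0.7 149.3]
```

View pics/g4.png

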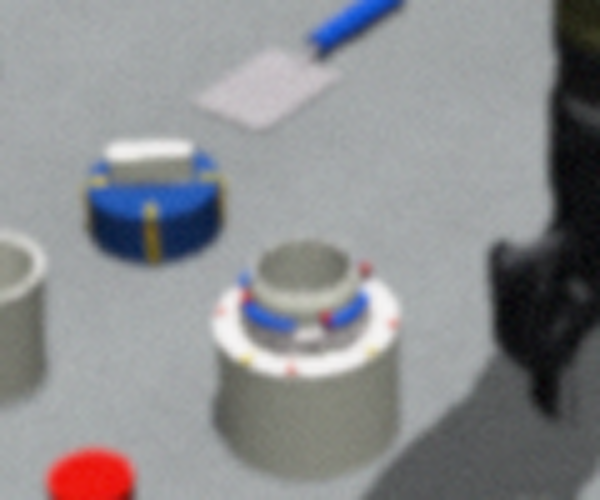

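The mouth at (305,265) is clear, so spool 2 is in. The cap is still at (150,200). On to spool 3.

Request:
{"api": "drive_tool", "payload": {
  "plan": [
    [[-1,-0.7,40,0,0,0,0.8],[0,0,40,0,0,0,0.8],[0,0,40,0,0,0,0.8],[0,0,22,0,0,0,0.8],[0,0,7,0,0,0,0.8],[0,0,0,0,0,0,0.3],[0,0,0,0,0,0,0.3],[0,0,0,0,0,0,0.3],[0,0,0,0,0,0,0.3],[0,0,0,0,0,0,0.3]]
  ]
}}

```text
t: 15.88
ee_pos: [0.5301, 0.1733, 0.0218]
ee_rot: [179.8, -0.0, 84.6]
ft_force: [-0.0, -0.4, 6.0]
width: 0.0378
grip_force: 60.7
```

```bash
python3 -c "
from st import *
go((.5289,.1745,.17),(.545,-.0785,.17))
"
```

```text
t 15.88 p [0.5301 0.1733 0.0218] rot [ 1.7985e+02 -3.0000e-02  8.4590e+01] q6 113.5 w 0.0378 F [-0.  -0.4  6. ] g 60.7
-> (0.5289, 0.1745, 0.17) shift [   1.    -1.3 -148.2]
-> (0.545, -0.0785, 0.17) shift [-250.4   39.9   -0. ]
```

Request:
{"api": "drive_tool", "payload": {
  "plan": [
    [[0,0,-6,0,0,0,0.3],[0,0,-20,0,0,0,0.3],[0,0,-30,0,0,0,0.3],[0,0,-40,0,0,0,0.3],[0,0,-40,0,0,0,0.3],[-20,3,-14,0,0,0,0.3],[-38,6,0,0,0,0,0.3],[-38,6,0,0,0,0,0.3],[-38,6,0,0,0,0,0.3],[-38,6,0,0,0,0,0.3],[-38,6,0,0,0,0,0.3],[-38,6,0,0,0,0,0.3],[0,0,0,0,0,0,0.3],[0,0,0,0,0,0,0.3]]
  ]
}}

```text
t: 17.62
ee_pos: [0.5434, -0.0777, 0.1695]
ee_rot: [-179.9, -0.0, 84.5]
ft_force: [0.1, 0.1, -1.2]
width: 0.0373
grip_force: 60.3
```

```bash
python3 -c "
from st import *
go((.545,-.0785,.124))
"
```

```text
t 17.62 p [ 0.5434 -0.0777  0.1695] rot [-1.799e+02 -2.000e-02  8.454e+01] q6 87.3 w 0.0373 F [ 0.1  0.1 -1.2] g 60.3
-> (0.545, -0.0785, 0.124) shift [-0.7  1.6 45.5]
```

Request:
{"api": "drive_tool", "payload": {
  "plan": [
    [[-0.7,1.6,20,0,0,0,0.3],[0,0,20,0,0,0,0.3],[0,0,5,0,0,0,0.3],[0,0,0,0,0,0,0.3],[0,0,0,0,0,0,0.8],[0,0,0,0,0,0,0.8],[0,0,0,0,0,0,0.8],[0,0,0,0,0,0,0.8],[0,0,-25,0,0,0,0.8],[0,0,-20,0,0,0,0.8],[36,-8,0,0,0,0,0.8],[36,-8,0,0,0,0,0.8],[36,-8,0,0,0,0,0.8],[36,-8,0,0,0,0,0.8],[34,-8,0,0,0,0,0.8],[0,0,0,0,0,0,0.8]]
  ]
}}

```text
t: 19.62
ee_pos: [0.5226, 0.1047, 0.1704]
ee_rot: [180.0, -0.0, 84.8]
ft_force: [-0.4, 0.7, -0.6]
width: 0.0682
grip_force: 0.0
```

```bash
python3 -c "
from st import *
go((.5223,.1028,.02))
c=cam('scene');u,v=proj(c,[.545,-.0785,.112]).astype(int);d=c['depth'][v-12:v+12:3,u-12:u+13:3];print(np.round(d,3))
cv2.imwrite('pics/g5.png',cv2.resize(c['image'][v-50:v+50,u-60:u+100],None,fx=5,fy=5,interpolation=2))"
```

```text
t 19.62 p [0.5226 0.1047 0.1704] rot [ 1.7999e+02 -2.0000e-02  8.4790e+01] q6 106.5 w 0.0682 F [-0.4  0.7 -0.6] g 0.0
-> (0.5223, 0.1028, 0.02) shift [-1.900e+00 -1.000e-01  1.504e+02]
[[1.648 1.653 1.659 1.647 1.65  1.65  1.652 1.643 1.648]
 [1.644 1.635 1.628 1.631 1.634 1.635 1.637 1.639 1.635]
 [1.625 1.619 1.625 1.617 1.619 1.623 1.614 1.622 1.625]
 [1.606 1.609 1.412 1.414 1.414 1.418 1.412 1.608 1.607]
 [1.596 1.413 1.415 1.423 1.424 1.422 1.42  1.407 1.59 ]
 [1.414 1.412 1.423 1.432 1.428 1.434 1.427 1.418 1.412]
 [1.413 1.378 1.425 1.435 1.439 1.438 1.378 1.385 1.412]
 [1.388 1.382 1.377 1.374 1.376 1.373 1.374 1.386 1.391]]
```

View pics/g5.png

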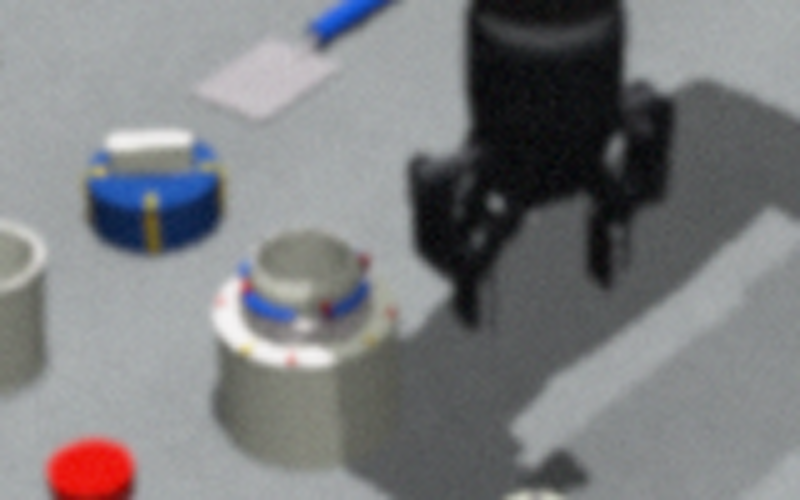

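Spool 3 is in and the mouth is clear. Now spool 4.

Request:
{"api": "drive_tool", "payload": {
  "plan": [
    [[-1,0,40,0,0,0,0.8],[0,0,40,0,0,0,0.8],[0,0,40,0,0,0,0.8],[0,0,22,0,0,0,0.8],[0,0,8,0,0,0,0.8],[0,0,0,0,0,0,0.3],[0,0,0,0,0,0,0.3],[0,0,0,0,0,0,0.3],[0,0,0,0,0,0,0.3],[0,0,0,0,0,0,0.3]]
  ]
}}

```text
t: 20.92
ee_pos: [0.5237, 0.1016, 0.0217]
ee_rot: [179.9, 0.0, 84.6]
ft_force: [-2.0, -1.7, 6.6]
width: 0.0376
grip_force: 60.4
```

```bash
python3 -c "
from st import *
go((.5223,.1028,.17),(.545,-.0785,.17))
"
```

```text
t 20.93 p [0.5237 0.1016 0.0217] rot [1.7986e+02 1.0000e-02 8.4580e+01] q6 106.4 w 0.0376 F [-2.  -1.7  6.6] g 60.4
-> (0.5223, 0.1028, 0.17) shift [   1.1   -1.5 -148.3]
-> (0.545, -0.0785, 0.17) shift [-178.3   39.7   -0. ]
```

Request:
{"api": "drive_tool", "payload": {
  "plan": [
    [[0,0,-6,0,0,0,0.3],[0,0,-20,0,0,0,0.3],[0,0,-30,0,0,0,0.3],[0,0,-40,0,0,0,0.3],[0,0,-40,0,0,0,0.3],[-18,4,-14,0,0,0,0.3],[-35,8,0,0,0,0,0.3],[-40,8,0,0,0,0,0.3],[-40,8,0,0,0,0,0.3],[-35,8,0,0,0,0,0.3],[-9,3,0,0,0,0,0.3],[0,0,0,0,0,0,0.3],[0,0,0,0,0,0,0.3]]
  ]
}}

```text
t: 22.55
ee_pos: [0.5445, -0.0773, 0.17]
ee_rot: [-179.9, -0.0, 84.6]
ft_force: [-0.9, -0.4, 0.2]
width: 0.0376
grip_force: 60.3
```

```bash
python3 -c "
from st import *
go((.545,-.0785,.124))
"
```

```text
t 22.55 p [ 0.5445 -0.0773  0.17  ] rot [-1.7995e+02 -3.0000e-02  8.4650e+01] q6 87.3 w 0.0376 F [-0.9 -0.4  0.2] g 60.3
-> (0.545, -0.0785, 0.124) shift [-1.2  0.6 46. ]
```

Request:
{"api": "drive_tool", "payload": {
  "plan": [
    [[-1,0.6,20,0,0,0,0.3],[0,0,20,0,0,0,0.3],[0,0,6,0,0,0,0.3],[0,0,0,0,0,0,0.3],[0,0,0,0,0,0,0.8],[0,0,0,0,0,0,0.8],[0,0,0,0,0,0,0.8],[0,0,0,0,0,0,0.8],[0,0,-25,0,0,0,0.8],[0,0,-30,0,0,0,0.8],[40,-10,0,0,0,0,0.8],[40,-20,0,0,0,0,0.8],[40,-20,0,0,0,0,0.8],[40,-20,0,0,0,0,0.8],[40,-20,0,0,0,0,0.8],[0,0,0,0,0,0,0.8],[0,0,0,0,0,0,0.8]]
  ]
}}

```text
t: 24.68
ee_pos: [0.4748, 0.1283, 0.1794]
ee_rot: [180.0, 0.0, 84.6]
ft_force: [-0.3, -0.4, -0.4]
width: 0.0685
grip_force: 0.0
```

Run:
```python
from st import *
from can import *
go()
t,s=cam('top'),cam('scene')
for cs in([t],[s],[t,s]): fit(cs,[.545,-.0785,np.radians(13.6)],.0775,.048,4)
m,b=blobs(t,*BLU,(370,170,440,240),80);print(b)
m,b=blobs(t,*WHT,(385,185,425,220),20);print(b)
r=cv2.minAreaRect(cv2.findNonZero(m)) if b else None;print(r,ray(t,r[0],.061), np.round([ray(t,q,.061)[:2] for q in cv2.boxPoints(r)],4).tolist())
for a,q in b: print(ray(t,q,.061))
u,v=proj(t,[.545,-.0785,.11]).astype(int)
A=cv2.resize(t['image'][v-25:v+35,u-25:u+95],None,fx=6,fy=6,interpolation=2)
u,v=proj(s,[.53,-.19,.05]).astype(int)
B=cv2.resize(s['image'][v-40:v+60,u-60:u+60],None,fx=2.2,fy=2.2,interpolation=2)
im=np.zeros((590,720,3),np.uint8);im[:360]=A;im[365:365+B.shape[0],:B.shape[1]]=B;cv2.imwrite('pics/g6.png',im)
```

```text
t 24.68 p [0.4748 0.1283 0.1794] rot [1.7997e+02 2.0000e-02 8.4620e+01] q6 110.5 w 0.0685 F [-0.3 -0.4 -0.4] g 0.0
4 pts [ 0.5449 -0.0788] 13.66 res [ 0.   0.2  0.1 -0.1 -0.  -0.2 -0.2  0. ]
2 pts [ 0.5469 -0.0756] 14.07 res [ 0.3 -0.  -0.3  0. ]
6 pts [ 0.5452 -0.0782] 13.74 res [-0.2  0.1 -0.  -0.1 -0.2 -0.2 -0.4 -0.1  0.3 -0.8 -0.4 -0.6]
[(236, array([397.99152542, 200.25847458])), (205, array([409.68780488, 206.7804878 ]))]
[(64, array([405.953125, 201.609375]))]
((405.9888000488281, 201.6179962158203), (3.8159923553466797, 16.111968994140625), 32.0053825378418) [ 0.51204464 -0.30650185  0.061     ] [[0.4936, -0.2871], [0.5372, -0.3159], [0.5306, -0.326], [0.487, -0.2971]]
[ 0.51207346 -0.30638951  0.061     ]
```

View pics/g6.png

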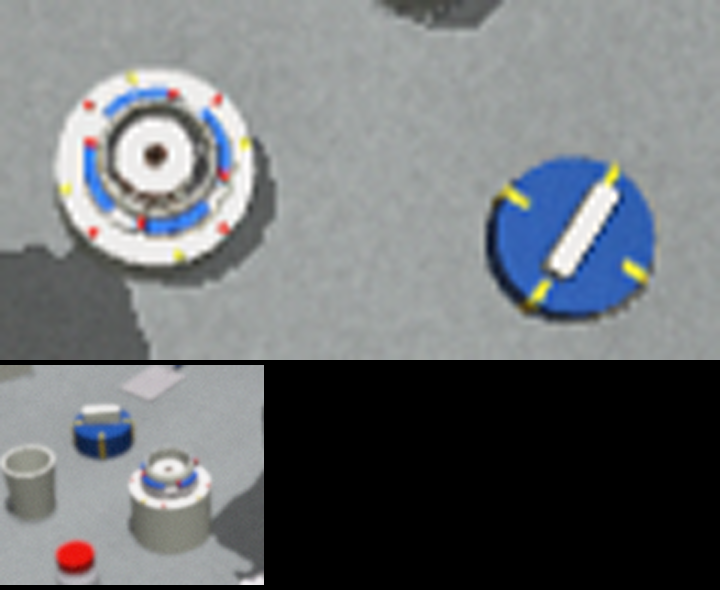

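Seen from above, a centred white flange with a dark bore fills the mouth at (155,155). The spools have stacked inside, about 12 mm below the edge. The cap at (572,238) hasn't moved. Next I'll fit the cap centre and go to it.

Run:
```python
from st import *
from can import *
t,s=cam('top'),cam('scene')
for z,r in((.037,.037),(.037,.041),(.033,.043)): fit([t],[.512,-.3065,np.radians(-33)],z,r,3)
# bar edges by sub-pixel upscaling
I=cv2.resize(t['image'][180:226,380:430],None,fx=8,fy=8,interpolation=cv2.INTER_CUBIC)
m=cv2.inRange(cv2.cvtColor(I,cv2.COLOR_BGR2HSV),np.array((0,0,150)),np.array((180,70,255)))
n,l,st_,ce=cv2.connectedComponentsWithStats(m);k=min(range(1,n),key=lambda i:np.linalg.norm(ce[i]-[208,176]))
r=cv2.minAreaRect(cv2.findNonZero((l==k).astype(np.uint8)));f=lambda q:(np.array(q)+.5)/8-.5+[380,180]
B=[ray(t,f(q),.061)[:2] for q in cv2.boxPoints(r)];print('bar',ray(t,f(ce[k]),.061),np.round(B,4).tolist())
d=B[1]-B[0] if np.linalg.norm(B[1]-B[0])>np.linalg.norm(B[2]-B[1]) else B[2]-B[1];print(np.degrees(np.arctan2(d[1],d[0])))
# blue top ellipse
m=cv2.inRange(cv2.cvtColor(I,cv2.COLOR_BGR2HSV),np.array((100,120,120)),np.array((125,255,255)))
h=cv2.convexHull(cv2.findNonZero(m));e=cv2.minEnclosingCircle(h);el=cv2.fitEllipse(h);print('circ',ray(t,f(e[0]),.037),e[1]/8,'ell',ray(t,f(el[0]),.037),el[1])
go((.512,-.3063,.18),yaw=146.6)
```

```text
4 pts [ 0.5124 -0.3061] -33.29 res [-0.3  0.3  0.3  0.2  0.2 -0.3 -0.2 -0.1]
4 pts [ 0.5124 -0.3061] -32.93 res [ 0.3 -0.8 -0.7 -0.5 -0.4  0.7  0.9  0.5]
4 pts [ 0.5131 -0.307 ] -32.12 res [ 0.4 -1.3 -1.2 -0.6 -0.5  1.3  1.5  0.6]
bar [ 0.51132223 -0.30265616  0.061     ] [[0.5842, -0.2247], [0.5826, -0.3844], [0.4354, -0.3775], [0.437, -0.2202]]
-90.57578096413586
circ [ 0.51163089 -0.30589132  0.037     ] 13.453636169433594 ell [ 0.51158249 -0.30605727  0.037     ] (206.39373779296875, 213.1204833984375)
t 24.88 p [0.4751 0.1275 0.1793] rot [1.7999e+02 1.0000e-02 8.4490e+01] q6 110.5 w 0.0682 F [ 0.1 -0.4 -0.9] g 0.0
-> (0.512, -0.3063, 0.18) shift [-269.6 -341.9   -0.7]
```

Request:
{"api": "drive_tool", "payload": {
  "plan": [
    [[-40,0,0,0,0,-10.4,0.6],[0,0,0,0,0,-10.4,0.6],[0,0,0,0,0,-10.4,0.6],[0,0,0,0,0,-10.4,0.6],[0,0,0,0,0,-10.4,0.6],[0,0,0,0,0,-10,0.6],[0,0,0,0,0,0,0.6]]
  ]
}}

```text
t: 25.75
ee_pos: [0.4712, 0.0879, 0.1793]
ee_rot: [-180.0, 0.0, 146.4]
ft_force: [0.3, 0.1, -0.9]
width: 0.0516
grip_force: 0.0
```

```bash
python3 -c "
from st import *
go((.512,-.3063,.18),(.512,-.3063,.041))"
```

```text
t 25.75 p [0.4712 0.0879 0.1793] rot [-180.      0.    146.39] q6 44.2 w 0.0516 F [ 0.3  0.1 -0.9] g 0.0
-> (0.512, -0.3063, 0.18) shift [-252.2 -305.7   -0.7]
-> (0.512, -0.3063, 0.041) shift [  0.   0. 139.]
```

Request:
{"api": "drive_tool", "payload": {
  "plan": [
    [[-28,-34,0,0,0,0,0.6],[-28,-34,0,0,0,0,0.6],[-28,-34,0,0,0,0,0.6],[-28,-34,0,0,0,0,0.6],[-28,-34,0,0,0,0,0.6],[-28,-34,0,0,0,0,0.6],[-28,-34,0,0,0,0,0.6],[-28,-34,0,0,0,0,0.6],[-28,-34,0,0,0,0,0.6],[0,0,0,0,0,0,0.6],[0,0,0,0,0,0,0.6]]
  ]
}}

```text
t: 27.12
ee_pos: [0.5122, -0.3054, 0.1789]
ee_rot: [180.0, -0.1, 146.4]
ft_force: [0.1, 0.4, -0.2]
width: 0.0509
grip_force: 0.0
```

```bash
python3 -c "
from st import *
go((.5119,-.3062,.18),(.5119,-.3062,.041))
from can import *
s=cam('scene');u,v=proj(s,[.512,-.306,.1]).astype(int)
cv2.imwrite('pics/g7.png',cv2.resize(s['image'][v-60:v+50,u-70:u+70],None,fx=5,fy=5,interpolation=2))"
```

```text
t 27.12 p [ 0.5122 -0.3054  0.1789] rot [ 1.7997e+02 -7.0000e-02  1.4645e+02] q6 2.7 w 0.0509 F [ 0.1  0.4 -0.2] g 0.0
-> (0.5119, -0.3062, 0.18) shift [-0.2 -0.8 -1.1]
-> (0.5119, -0.3062, 0.041) shift [  0.   0. 139.]
```

View pics/g7.png

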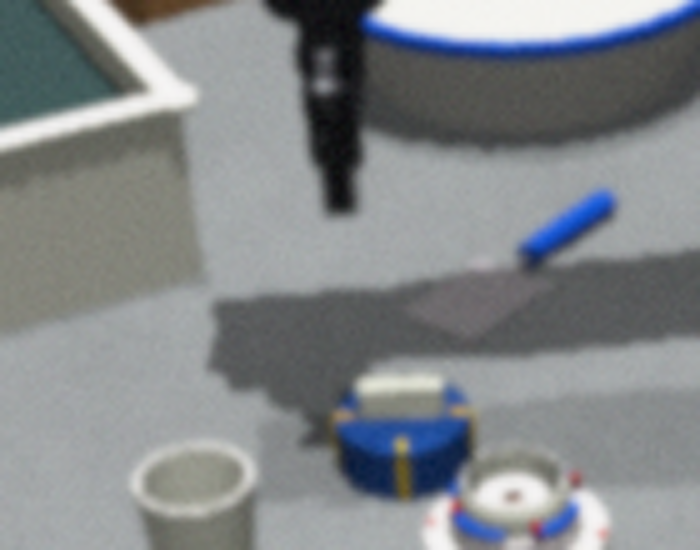

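The scene view shows the gripper at (340,212), but the cap is now at (400,435), beside the canister and not below the gripper. It has been knocked, so I'll measure it again.

Run:
```python
from st import *
from can import *
t,s=cam('top'),cam('scene')
u,v=proj(s,[.512,-.306,.1]).astype(int);u0,v0=u-70,v-60
q=lambda x,y:np.array([u0+x/5,v0+y/5])
print('bar',ray(s,q(400,384),.061),'ends',ray(s,q(358,388),.061),ray(s,q(443,380),.061))
im=t['image'];u,v=proj(t,[.53,-.23,.05]).astype(int);print(u,v)
cv2.imwrite('pics/g8.png',cv2.resize(im[v-45:v+45,u-60:u+60],None,fx=6,fy=6,interpolation=2))
```

```text
bar [ 0.50783556 -0.26155022  0.061     ] ends [ 0.53114933 -0.27359085  0.061     ] [ 0.48393086 -0.24908269  0.061     ]
381 196
```

View pics/g8.png

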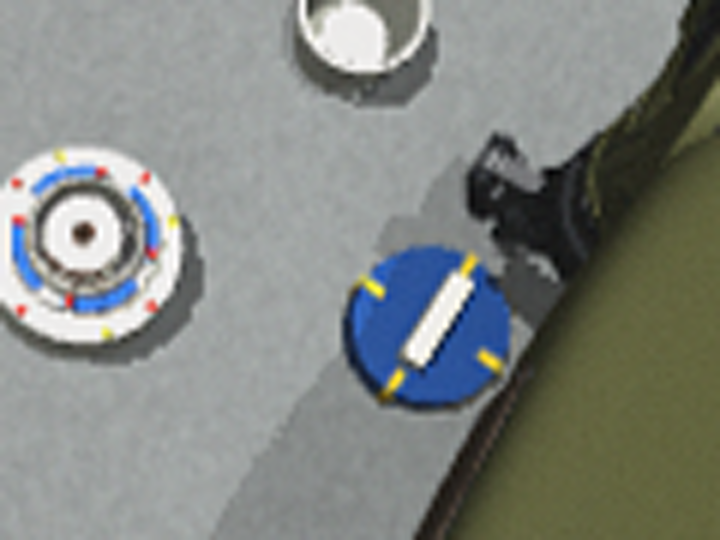

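The top view clearly shows the moved cap at crop (430,328), with the bar at (438,320) and its angle about the same.

Run:
```python
from st import *
from can import *
t=cam('top')
g=ray(t,(381-60+430/6,196-45+328/6),.037);print(g)
g=fit([t],[g[0],g[1],np.radians(-32)],.037,.037,3)
I=t['image'][190:222,376:412]
m=np.zeros((400,640),np.uint8);m[190:222,376:409]=cv2.inRange(cv2.cvtColor(t['image'],cv2.COLOR_BGR2HSV),np.array((100,120,100)),np.array((125,255,255)))[190:222,376:409]
e=cv2.minEnclosingCircle(cv2.findNonZero(m));print(e,ray(t,e[0],.037))
m,b=blobs(t,*WHT,(382,194,406,216),20);print(b,[ray(t,x[1],.061) for x in b]);r=cv2.minAreaRect(cv2.findNonZero(m));B=np.array([ray(t,x,.061)[:2] for x in cv2.boxPoints(r)]);print(B)
for i in(0,1): d=B[i+1]-B[i];print(np.linalg.norm(d),np.degrees(np.arctan2(*d[::-1])))
go((*g[:2],.18),(*g[:2],.041))
```

```text
[ 0.5026977  -0.26791864  0.037     ]
4 pts [ 0.5064 -0.2672] -33.51 res [-0.2  0.3  0.1  0.1  0.2 -0.3 -0.1 -0. ]
((392.2341003417969, 204.9855499267578), 13.382328033447266) [ 0.50493196 -0.26659801  0.037     ]
[(64, array([393.703125, 203.640625]))] [array([ 0.50594376, -0.2672177 ,  0.061     ])]
[[ 0.48810704 -0.24796733]
 [ 0.53083255 -0.27605041]
 [ 0.52402944 -0.28639685]
 [ 0.48136264 -0.25828787]]
0.05112854987204605 -33.316554318096664
0.01238269410342247 -123.3261941628447
t 27.32 p [ 0.5127 -0.3044  0.1794] rot [ 1.7999e+02 -2.0000e-02  1.4664e+02] q6 2.7 w 0.0512 F [-0.2  0.6 -0.5] g 0.0
-> (np.float64(0.5064160217487744), np.float64(-0.26715886942405864), 0.18) shift [25.7 27.7 -0.6]
-> (np.float64(0.5064160217487744), np.float64(-0.26715886942405864), 0.041) shift [  0.   0. 139.]
```

Request:
{"api": "drive_tool", "payload": {
  "plan": [
    [[13,14,0,0,0,0,0.6],[13,14,0,0,0,0,0.6],[0,0,0,0,0,0,0.6],[0,0,40,0,0,0,0.6],[0,0,40,0,0,0,0.6],[0,0,30,0,0,0,0.6],[0,0,18,0,0,0,0.6],[0,0,8,0,0,0,0.6],[0,0,0,0,0,0,0.6]]
  ]
}}

```text
t: 28.45
ee_pos: [0.5065, -0.2678, 0.0432]
ee_rot: [-180.0, -0.0, 146.6]
ft_force: [0.4, -0.5, 0.8]
width: 0.051
grip_force: 0.0
```

Request:
{"api": "drive_tool", "payload": {
  "plan": [
    [[0,0,0,0,0,0,0.4],[0,0,0,0,0,0,0.3],[0,0,0,0,0,0,0.2],[0,0,0,0,0,0,0.1],[0,0,0,0,0,0,0.05],[0,0,0,0,0,0,0.05],[0,0,0,0,0,0,0.05],[0,0,0,0,0,0,0.05]]
  ]
}}

```text
t: 29.45
ee_pos: [0.5069, -0.2681, 0.044]
ee_rot: [180.0, 0.1, 146.6]
ft_force: [-0.9, 0.9, 6.2]
width: 0.0125
grip_force: 61.1
```

Run:
```python
from st import *
go()
s=cam('scene');u,v=proj(s,[.506,-.267,.06]).astype(int)
cv2.imwrite('pics/g9.png',cv2.resize(s['image'][v-50:v+40,u-60:u+60],None,fx=5,fy=5,interpolation=2))
```

```text
t 29.45 p [ 0.5069 -0.2681  0.044 ] rot [1.7999e+02 7.0000e-02 1.4659e+02] q6 5.5 w 0.0125 F [-0.9  0.9  6.2] g 61.1
```

View pics/g9.png

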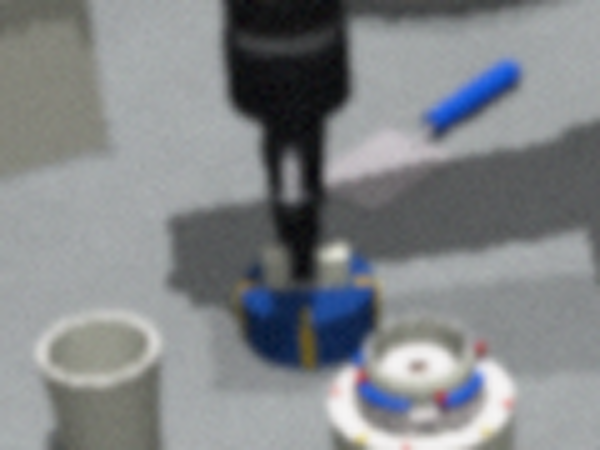

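The bar at (305,265) is gripped in the middle and the cap is level. I'll lift it, carry it over and turn it to the dots.

Request:
{"api": "drive_tool", "payload": {
  "plan": [
    [[0,0,-5,0,0,0,0.05],[0,0,-25,0,0,0,0.05],[0,0,-40,0,0,0,0.05],[0,0,-40,0,0,0,0.05],[0,0,-22,0,0,0,0.05],[14.3,35.7,0,0,0,0,0.05],[14.3,35.7,0,0,0,0,0.05],[14.3,35.7,0,0,0,0,0.05],[14.3,35.7,0,0,0,0,0.05],[14.2,35.7,0,0,0,0,0.05],[0,0,0,0,0,-9.4,0.05],[0,0,0,0,0,-9.4,0.05],[0,0,0,0,0,-9.4,0.05],[0,0,0,0,0,-9.4,0.05],[0,0,0,0,0,-9.4,0.05],[0,0,0,0,0,0,0.05],[0,0,0,0,0,0,0.05]]
  ]
}}

```text
t: 31.62
ee_pos: [0.5449, -0.0795, 0.1751]
ee_rot: [180.0, -0.0, -166.5]
ft_force: [1.0, 0.8, -1.5]
width: 0.0123
grip_force: 60.4
```

Run:
```python
from st import *
from can import *
go((.545,-.0787,.175))
s=cam('scene');u,v=proj(s,[.545,-.0787,.15]).astype(int)
# visible ribs of the cap: z range on skirt, expected at yaw 13.66+90k
for z in(.132+.016,):
  for k in range(4):
    a=np.radians(13.66+90*k);print(k,proj(s,[.545+.043*np.cos(a),-.0787+.043*np.sin(a),z]).round(1))
m,b=blobs(s,*YEL,(u-40,v-25,u+40,v+35),3);print(b)
mb,_=blobs(s,*BLU,(u-40,v-40,u+40,v+15));x,y,w,h=cv2.boundingRect(mb);print('blue box',x,y,w,h,'expected axis u',proj(s,[.545,-.0787,.15]))
cv2.imwrite('pics/g10.png',cv2.resize(s['image'][v-45:v+45,u-60:u+60],None,fx=6,fy=6,interpolation=2));print(u,v)
```

```text
t 31.62 p [ 0.5449 -0.0795  0.1751] rot [ 1.7999e+02 -3.0000e-02 -1.6654e+02] q6 -21.8 w 0.0123 F [ 1.   0.8 -1.5] g 60.4
-> (0.545, -0.0787, 0.175) shift [-0.3  0.8  0.1]
0 [287.8 181.1]
1 [310.3 179.8]
2 [308.9 167.4]
3 [287.2 168.6]
[]
blue box 284 133 34 55 expected axis u [298.55222948 173.50587573]
298 173
```

View pics/g10.png

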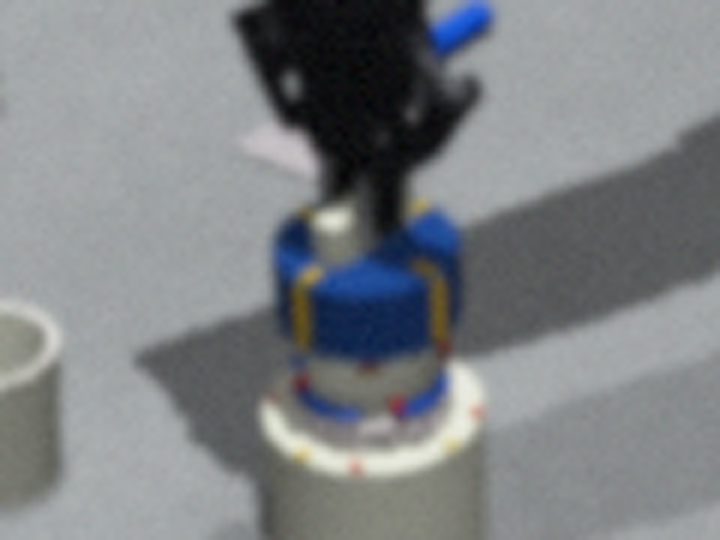

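```bash
cat > off.py <<'E'
from h import *
def mids(s,z0,z1,r,c,key):
    "observed minus predicted axis column, for a cylinder r about c between z0..z1; key: image->score"
    I=key(s['image'].astype(float)); out=[]
    p0,p1=proj(s,[*c,z0]),proj(s,[*c,z1])
    th=np.linspace(0,2*np.pi,181)
    for z in np.linspace(z0,z1,12):
        P=np.array([proj(s,[c[0]+r*np.cos(a),c[1]+r*np.sin(a),z]) for a in th])
        row=P[[P[:,0].argmin(),P[:,0].argmax()],1].mean(); L,R=P[:,0].min(),P[:,0].max()
        line=I[int(round(row))]
        def edge(u,sg):
            uu=np.arange(u-5,u+5.01,.1); v=np.interp(uu,np.arange(640),line); g=np.gradient(v)*sg
            g=np.clip(g,0,None); k=g.argmax(); w=slice(max(0,k-12),k+13); return (g[w]*uu[w]).sum()/max(g[w].sum(),1e-9)
        out.append((edge(L,1)-L,edge(R,-1)-R))
    return np.round(np.median(out,axis=0),2)
blue=lambda f:f[...,0]-f[...,2]
E
python3 - <<'E'
from off import *
ss=[cam('scene') for _ in range(3)]
s=dict(ss[0]);s['image']=np.mean([x['image'].astype(float) for x in ss],0)
c=(.5449,-.0787)
o=.131
print('cap',mids(s,o+.006,o+.026,.043,c,blue))
print('neck rows',mids(s,.104,.110,.032,c,lambda f:f.sum(2)))
print('shoulder',mids(s,.02,.07,.052,c,lambda f:f.sum(2)),mids(s,.02,.07,.052,c,lambda f:-f.sum(2)))
from can import dots
I=s
for nm,z,r in(('dots',.0775,.048),('rib',o+.013,.0435)):
    for k,d in zip((0,1),dots(s,c,z,r,np.radians([13.66,103.66]),4)):
        a=np.radians(13.66+90*k);print(nm,k,d if d is None else d-proj(s,[c[0]+r*np.cos(a),c[1]+r*np.sin(a),z]))
print('px/mm',proj(s,[.545,-.078,.1])-proj(s,[.544,-.078,.1]),proj(s,[.545,-.077,.1])-proj(s,[.545,-.078,.1]))
E
```

```text
cap [ 1.25 -4.61]
neck rows [-4.25 -0.57]
shoulder [ 1.49 -2.97] [-2.75  0.12]
dots 0 [-0.06508981  0.40592243]
dots 1 [0.24616911 0.41370363]
rib 0 [-0.14174692 -1.42960859]
rib 1 [ 0.10065228 -0.88063726]
px/mm [-0.29550867  0.12619211] [0.19927869 0.16674192]
```

Request:
{"api": "drive_tool", "payload": {
  "plan": [
    [[0,0,8,0,0,0,0.05],[0,0,8,0,0,0,0.05],[0,0,3,0,0,0,0.05],[0,0,2,0,0,0,0.05],[0,0,2,0,0,0,0.05],[0,0,0,0,0,0,0.05]]
  ]
}}

```text
t: 32.58
ee_pos: [0.5452, -0.0795, 0.1523]
ee_rot: [-180.0, 0.0, -166.4]
ft_force: [0.6, 0.1, -1.8]
width: 0.0122
grip_force: 60.4
```

Request:
{"api": "drive_tool", "payload": {
  "plan": [
    [[0,0,3,0,0,0,0.05],[0,0,3,0,0,0,0.05],[0,0,2,0,0,0,0.05],[0,0,1,0,0,0,0.05],[0,0,1,0,0,0,0.05],[0,0,0,0,0,0,0.05]]
  ]
}}

```text
t: 33.33
ee_pos: [0.5451, -0.0796, 0.1423]
ee_rot: [180.0, -0.0, -166.4]
ft_force: [-0.2, 0.6, -1.5]
width: 0.0123
grip_force: 60.4
```

Request:
{"api": "drive_tool", "payload": {
  "plan": [
    [[0,0,0.7,0,0,0,0.05],[0,0,0,0,0,0,0.05],[0,0,0,0,0,0,0.14],[0,0,0,0,0,0,0.2],[0,0,0,0,0,0,0.2],[0,0,0,0,0,0,0.2],[0,0,0,0,0,0,0.2]]
  ]
}}

```text
t: 34.2
ee_pos: [0.5452, -0.0796, 0.1417]
ee_rot: [-180.0, 0.0, -166.4]
ft_force: [-0.1, 0.7, 0.3]
width: 0.0171
grip_force: 0.0
```

Run:
```python
from st import *
go()
s=cam('scene');u,v=proj(s,[.545,-.0787,.12]).astype(int)
cv2.imwrite('pics/g11.png',cv2.resize(s['image'][v-35:v+35,u-40:u+40],None,fx=8,fy=8,interpolation=2))
```

```text
t 34.2 p [ 0.5452 -0.0796  0.1417] rot [-180.      0.   -166.41] q6 -21.9 w 0.0171 F [-0.1  0.7  0.3] g 0.0
```

View pics/g11.png

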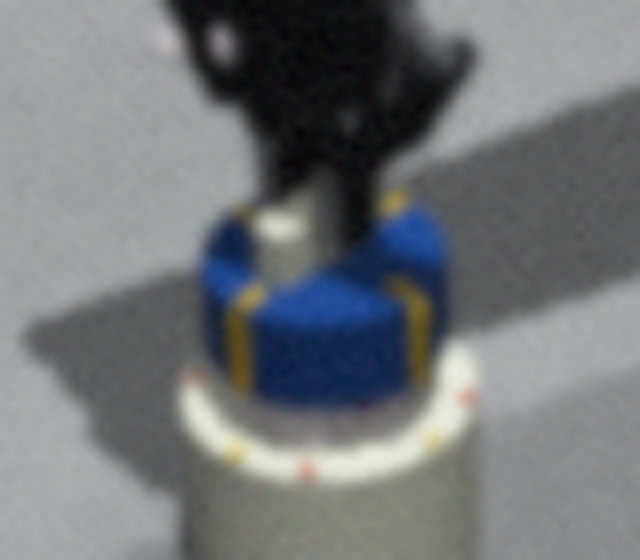

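The cap sits level on the rim, with its ribs at (240,390) and (420,375) above the dots at (235,455) and (433,440). Now I'll turn it backward.

Request:
{"api": "drive_tool", "payload": {
  "plan": [
    [[0,0,0,0,0,-8,0.2],[0,0,0,0,0,-8,0.2],[0,0,0,0,0,-8,0.2],[0,0,0,0,0,-8,0.2],[0,0,0,0,0,-6,0.2],[0,0,0,0,0,-4,0.2],[0,0,0,0,0,-4,0.2],[0,0,0,0,0,-3,0.2],[0,0,0,0,0,-3,0.2],[0,0,0,0,0,0,0.2],[0,0,0,0,0,0,0.2]]
  ]
}}

```text
t: 35.62
ee_pos: [0.5453, -0.0795, 0.1417]
ee_rot: [-180.0, 0.0, -114.4]
ft_force: [-0.8, -0.0, 1.2]
width: 0.0171
grip_force: 0.9
```

```bash
cat > capz.py <<'E'
from st import *
from scipy.optimize import least_squares
def look(name=None):
    go(); s=cam('scene');c=(.5449,-.0787)
    f=s['image'].astype(float); B=f[...,0]-f[...,2]; u0=proj(s,[*c,.1])[0]
    # lower rim of blue front: lowest strongly blue row along columns near the front, minus front point offset
    d=-s['R'].T@s['t']-np.array([*c,0]);d=d[:2]/np.linalg.norm(d[:2])
    P=lambda z,r:proj(s,[c[0]+r*d[0],c[1]+r*d[1],z])
    u,v=P(.1,.043);cols=slice(int(u)-3,int(u)+5)
    vv=np.arange(int(v)-16,int(v)+30);prof=B[vv,cols].mean(1)
    th=prof.max()/2;k=np.where(prof>th)[0].max();e=vv[k]+(prof[k]-th)/(prof[k]-prof[k+1]) if k+1<len(prof) else vv[k]
    zs=np.linspace(.06,.16,201);z=zs[np.argmin([abs(P(q,.043)[1]-e) for q in zs])];print('skirt edge row',round(e,2),'z~',round(z,4))
    u,v=proj(s,[*c,.12]).astype(int)
    if name: cv2.imwrite(f'pics/{name}.png',cv2.resize(s['image'][v-35:v+35,u-40:u+40],None,fx=8,fy=8,interpolation=2))
E
python3 -c "
from capz import *
look('g12')"
```

```text
t 35.62 p [ 0.5453 -0.0795  0.1417] rot [-179.99    0.   -114.45] q6 -73.9 w 0.0171 F [-0.8 -0.   1.2] g 0.9
skirt edge row 190.09 z~ 0.125
```

View pics/g12.png

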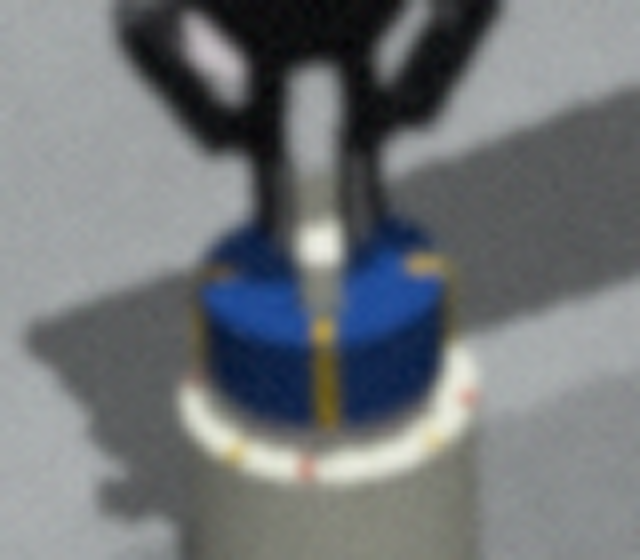

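The skirt's front edge went from y=408 to y=428 in the crop, about 6 mm, so the cap has dropped level at the thread start. From here I'll measure numerically only and screw it forward.

Request:
{"api": "drive_tool", "payload": {
  "plan": [
    [[0,0,3,0,0,0,0.2],[0,0,2.5,0,0,0,0.2],[0,0,0,0,0,8,0.2],[0,0,0,0,0,8,0.2],[0,0,0,0,0,6,0.2],[0,0,0.5,0,0,6,0.2],[0,0,0.5,0,0,6,0.2],[0,0,0.5,0,0,6,0.2],[0,0,0.5,0,0,6,0.2],[0,0,0.5,0,0,6,0.2],[0,0,0.5,0,0,6,0.2],[0,0,0,0,0,0,0.2]]
  ]
}}

```text
t: 37.17
ee_pos: [0.5449, -0.0795, 0.1326]
ee_rot: [180.0, -0.0, -172.3]
ft_force: [-0.2, 0.0, 0.2]
width: 0.0171
grip_force: 0.0
```

```bash
cat > capz.py <<'E'
from st import *
def look():
    go(); s=cam('scene'); c=(.5449,-.0787); f=s['image'].astype(float); B=f[...,0]-f[...,2]
    d=-s['R'].T@s['t']-np.array([*c,0]); a0=np.arctan2(d[1],d[0])
    # lower skirt edge under several azimuths on the front, converted to height
    out=[]
    for a in np.radians(np.arange(-45,46,5)):
        P=lambda z:proj(s,[c[0]+.043*np.cos(a0+a),c[1]+.043*np.sin(a0+a),z])
        zs=np.arange(.06,.125,.0005); p=np.array([P(z) for z in zs]).astype(np.float32)
        v=cv2.remap(B.astype(np.float32),p[None,:,0],p[None,:,1],cv2.INTER_LINEAR)[0]
        if v[-1]<40: out.append(np.nan); continue     # rib or shadow
        k=np.where(v<v[60:].max()/2)[0]; out.append(zs[k.max()]*1000 if len(k) else np.nan)
    print('edge z by azimuth',np.round(out,1),'median',np.nanmedian(out).round(1))
    y=np.clip(np.minimum(f[...,1],f[...,2])-f[...,0]-15,0,None); res=[]
    o=np.nanmedian(out)/1000
    for a in np.radians(np.arange(-60,61,3)):
        res.append(np.mean([y[tuple(proj(s,[c[0]+.0435*np.cos(a0+a),c[1]+.0435*np.sin(a0+a),z]).round().astype(int)[::-1])] for z in np.linspace(o+.008,o+.03,8)]))
    res=np.array(res);az=np.degrees(a0)+np.arange(-60,61,3)
    print('ribs at',[(round(az[i],0),round(res[i])) for i in range(1,len(res)-1) if res[i]>res[i-1] and res[i]>=res[i+1] and res[i]>15])
E
python3 -c "
from capz import *
look()"
```

```text
t 37.17 p [ 0.5449 -0.0795  0.1326] rot [ 1.7999e+02 -5.0000e-02 -1.7234e+02] q6 -16.0 w 0.0171 F [-0.2  0.   0.2] g 0.0
edge z by azimuth [ nan  nan  nan 91.5 92.5 92.5 93.  93.  92.  92.  92.  91.5 92.  92.
 92.  90.5 89.   nan  nan] median 92.0
ribs at [(np.float64(16.0), 28), (np.float64(103.0), 25)]
```

```bash
cat > cal.py <<'E'
import capz, numpy as np, cv2
from h import *
real=cam('scene')
def fake(n):
    s=dict(real); u,v=proj(s,[.545,-.0787,.12]).astype(int)
    im=real['image'].copy(); im[v-35:v+35,u-40:u+40]=cv2.resize(cv2.imread(n),(80,70),interpolation=cv2.INTER_AREA); s['image']=im; return s
for n in('pics/g11.png','pics/g12.png'):
    capz.cam=lambda _,n=n:fake(n); print(n); capz.look()
E
python3 cal.py
```

```text
pics/g11.png
t 37.27 p [ 0.545  -0.0795  0.1328] rot [ 1.7999e+02 -3.0000e-02 -1.7232e+02] q6 -16.0 w 0.017 F [0.1 0.2 0.1] g 0.0
edge z by azimuth [  nan   nan   nan  99.5 100.   99.5  99.5  99.5  99.5  99.5 100.   99.5
 100.5  99.5  99.5  99.    nan   nan   nan] median 99.5
ribs at [(np.float64(13.0), 26), (np.float64(103.0), 31)]
pics/g12.png
t 37.27 p [ 0.545  -0.0795  0.1328] rot [ 1.7999e+02 -3.0000e-02 -1.7232e+02] q6 -16.0 w 0.017 F [0.1 0.2 0.1] g 0.0
edge z by azimuth [96.  94.5 94.  94.  94.5 94.  93.5 97.5  nan  nan  nan 93.5 93.  93.5
 93.  93.5 94.  94.5 95.5] median 94.0
ribs at [(np.float64(55.0), 33)]
```

Request:
{"api": "drive_tool", "payload": {
  "plan": [
    [[0,0,0.6,0,0,7,0.2],[0,0,0.6,0,0,7,0.2],[0,0,0.6,0,0,7,0.2],[0,0,0.6,0,0,7,0.2],[0,0,0.6,0,0,7,0.2],[0,0,0.6,0,0,7,0.2],[0,0,0.6,0,0,7,0.2],[0,0,0.6,0,0,7,0.2],[0,0,0.6,0,0,7,0.2],[0,0,0.6,0,0,7,0.2],[0,0,0.6,0,0,7,0.2],[0,0,0,0,0,0,0.2]]
  ]
}}

```text
t: 38.78
ee_pos: [0.5452, -0.0795, 0.1265]
ee_rot: [180.0, 0.0, 110.7]
ft_force: [0.4, -0.1, 0.5]
width: 0.0168
grip_force: 0.0
```

```bash
python3 -c "
from capz import *
look();print(robot.read_state()['moment'])"
```

```text
t 38.77 p [ 0.5452 -0.0795  0.1265] rot [180.     0.   110.73] q6 61.0 w 0.0168 F [ 0.4 -0.1  0.5] g 0.0
edge z by azimuth [ 87.  113.5   nan   nan   nan   nan  86.  105.  101.  108.5 110.5 108.5
 101.  100.  101.5 108.5  90.  124.5   nan] median 103.3
ribs at [(np.float64(31.0), 24)]
[-0.00173685  0.0025141   0.02011129]
```

Request:
{"api": "drive_tool", "payload": {
  "plan": [
    [[0,0,0.5,0,0,5,0.2],[0,0,0.5,0,0,5,0.2],[0,0,0.5,0,0,5,0.2],[0,0,0.5,0,0,4,0.2],[0,0,0,0,0,4,0.2],[0,0,0,0,0,0,0.2]]
  ]
}}

```text
t: 39.58
ee_pos: [0.5459, -0.0794, 0.1257]
ee_rot: [179.9, -0.0, 87.7]
ft_force: [-1.1, 0.8, 5.6]
width: 0.0172
grip_force: 3.9
```

```bash
python3 -c "
from capz import *
look();print(robot.read_state()['moment'])"
```

```text
t 39.58 p [ 0.5459 -0.0794  0.1257] rot [ 1.7988e+02 -2.0000e-02  8.7750e+01] q6 84.0 w 0.0172 F [-1.1  0.8  5.6] g 3.9
edge z by azimuth [  nan   nan   nan  89.5 102.  108.  108.   99.5  93.5 101.  108.   96.5
  89.   86.5   nan   nan   nan 121.  117.5] median 101.0
ribs at []
[0.18792064 0.20102799 0.13028474]
```

Request:
{"api": "drive_tool", "payload": {
  "plan": [
    [[0,0,-3,0,0,0,0.2],[0,0,0,0,0,0,0.2],[0,0,0,0,0,3,0.2],[0,0,0,0,0,3,0.2],[0,0,0,0,0,0,0.2]]
  ]
}}

```text
t: 40.25
ee_pos: [0.5451, -0.0792, 0.1277]
ee_rot: [-180.0, -0.0, 81.7]
ft_force: [0.1, 1.6, 3.9]
width: 0.0172
grip_force: 15.8
```

Run:
```python
from st import *
go();print(robot.read_state()['moment'])
s=cam('scene');c=(.5449,-.0787);f=s['image'].astype(float)
m=np.clip(np.minimum(f[...,1],f[...,2])-f[...,0]-15,0,None)
# visible rib azimuths scanned over heights, both candidates of cap origin
az=np.arange(0,121,3)
for o in(.08,.084):
    r=[np.mean([m[tuple(proj(s,[c[0]+.0435*np.cos(a),c[1]+.0435*np.sin(a),o+h]).round().astype(int)[::-1])] for h in np.linspace(.01,.03,8)]) for a in np.radians(az)]
    print(o,[(int(a),int(x)) for a,x in zip(az,r) if x>8])
# blue/shoulder profile down the front of the skirt at several azimuths
for a in (40,50,60,70):
    q=np.radians(a);print(a,[int(v) for v in [ (f[...,0]-f[...,2])[tuple(proj(s,[c[0]+.043*np.cos(q),c[1]+.043*np.sin(q),z]).round().astype(int)[::-1])] for z in np.arange(.07,.12,.003)]])
```

```text
t 40.25 p [ 0.5451 -0.0792  0.1277] rot [-1.800e+02 -3.000e-02  8.174e+01] q6 90.0 w 0.0172 F [0.1 1.6 3.9] g 15.8
[0.33980559 0.09876714 0.53576618]
0.08 [(0, 19), (3, 23), (6, 23), (90, 19), (93, 39), (96, 28), (99, 10)]
0.084 [(0, 20), (3, 21), (6, 21), (90, 21), (93, 38), (96, 31)]
40 [-36, -20, -15, 3, 32, 32, 52, 55, 58, 58, 59, 58, 63, 63, 69, 82, 101]
50 [-28, -32, -20, -20, 4, 37, 56, 59, 60, 61, 59, 59, 59, 61, 68, 87, 109]
60 [-13, -9, -6, 8, 8, 43, 55, 59, 60, 60, 56, 60, 60, 62, 71, 83, 108]
70 [-11, -11, -8, 7, 33, 52, 52, 60, 60, 59, 60, 59, 63, 57, 57, 76, 95]
```

The moment has stiffened to 0.54 N m. The ribs put the bar at about -86° (expected about -88°), and the skirt edge is at about 80 mm. I'll give a last nudge, back off the play, open and lift away.

Request:
{"api": "drive_tool", "payload": {
  "plan": [
    [[0,0,0,0,0,2,0.2],[0,0,0,0,0,1,0.2],[0,0,0,0,0,-7,0.2],[0,0,0,0,0,-7,0.25],[0,0,0,0,0,0,0.5],[0,0,0,0,0,0,0.6],[0,0,0,0,0,0,0.6],[0,0,-20,0,0,0,0.6],[0,0,-30,0,0,0,0.6],[0,0,-30,0,0,0,0.6],[40,-10,0,0,0,0,0.6],[40,-10,0,0,0,0,0.6],[40,-10,0,0,0,0,0.6],[40,-10,0,0,0,0,0.6],[40,-10,0,0,0,0,0.6],[0,0,0,0,0,0,0.6],[0,0,0,0,0,0,0.6]]
  ]
}}

```text
t: 42.42
ee_pos: [0.4863, 0.1178, 0.2075]
ee_rot: [180.0, 0.0, 92.6]
ft_force: [-0.1, 0.9, 0.5]
width: 0.0514
grip_force: 0.0
```

Run:
```python
from st import *
from can import *
from capz import look
look()
t,s=cam('top'),cam('scene')
for o in(.08,.09): fit([t],[.545,-.0787,np.radians(4)],o+.037,.037,3)
D=t['depth'];o=-t['R'].T@t['t']
def world(c,u,v): 
    d=c['depth'][v,u];return c['R'].T@(np.array([(u-c['cx'])/c['f']*d,(v-c['cy'])/c['f']*d,d])-c['t'])
W=[]
for a in np.radians(np.arange(0,360,8)):
    for r in(.032,.036,.039):
        u,v=proj(t,[.545+r*np.cos(a),-.0787+r*np.sin(a),.117]).round().astype(int); W.append(world(t,u,v))
W=np.array(W);W=W[(W[:,2]>.1)&(W[:,2]<.135)];A=np.c_[W[:,:2]-[.545,-.0787],np.ones(len(W))];p=np.linalg.lstsq(A,W[:,2],rcond=None)[0];print('cap top z',p[2],'tilt deg',np.degrees(p[:2]),len(W))
u,v=proj(t,[.6,0,.0]).astype(int);print('table z',np.mean([world(t,u+i,v+j)[2] for i in range(-8,8) for j in range(-8,8)]))
```

```text
t 42.42 p [0.4863 0.1178 0.2075] rot [1.7998e+02 3.0000e-02 9.2590e+01] q6 101.1 w 0.0514 F [-0.1  0.9  0.5] g 0.0
edge z by azimuth [  nan   nan 109.  111.5 111.5 111.  111.  111.5 110.  111.5 111.5 111.
 110.  124.5   nan   nan 122.  118.  114.5] median 111.5
ribs at []
4 pts [ 0.5451 -0.0795] 2.49 res [ 0.1  0.   0.1  0.   0.1 -0.2 -0.3  0.1]
4 pts [ 0.5434 -0.079 ] 2.49 res [ 0.1 -0.   0.   0.   0.1 -0.1 -0.2  0.1]
cap top z 0.1180315735447079 tilt deg [-1.12797575 -0.25482824] 134
table z 0.012175319439384494
```

Run:
```python
from st import *
t,s=cam('top'),cam('scene')
def world(c,u,v):
    d=c['depth'][v,u];return c['R'].T@(np.array([(u-c['cx'])/c['f']*d,(v-c['cy'])/c['f']*d,d])-c['t'])
def plane(c,ctr,rs,z,n=72):
    W=np.array([world(c,*proj(c,[ctr[0]+r*np.cos(a),ctr[1]+r*np.sin(a),z]).round().astype(int)) for r in rs for a in np.linspace(0,2*np.pi,n)])
    A=np.c_[W[:,:2]-ctr,np.ones(len(W))];k=np.abs(W[:,2]-np.median(W[:,2]))<.008
    p=np.linalg.lstsq(A[k],W[k,2],rcond=None)[0];return (p[2]*1000).round(1),np.degrees(p[:2]).round(1),k.sum()
c=np.array([.545,-.0790])
for n,k in(('top',t),('scene',s)):
    print(n,'cap',plane(k,c,(.03,.034,.038),.117),'shoulder',plane(k,c,(.048,.05),.076),'table',plane(k,c,(.08,.085),0),'table2',plane(k,np.array([.43,-.15]),(.01,.03),0))
f=s['image'].astype(float);B=f[...,0]-f[...,2]
for a in(30,45,60,75):
    q=np.radians(a);print(a,[int(B[tuple(proj(s,[c[0]+.043*np.cos(q),c[1]+.043*np.sin(q),z]).round().astype(int)[::-1])]) for z in np.arange(.07,.1,.002)])
```

```text
top cap (np.float64(118.2), array([ 0.1, -0.3]), np.int64(206)) shoulder (np.float64(77.1), array([-0.5, -0.5]), np.int64(106)) table (np.float64(1.5), array([-0.4, -0.4]), np.int64(142)) table2 (np.float64(0.7), array([-1.2, -0.4]), np.int64(140))
scene cap (np.float64(116.6), array([0.4, 0.5]), np.int64(189)) shoulder (np.float64(75.2), array([0.6, 0.6]), np.int64(92)) table (np.float64(-0.9), array([0.2, 0.5]), np.int64(109)) table2 (np.float64(-1.8), array([-2.4,  2.3]), np.int64(94))
30 [-3, -3, -6, -6, 0, 15, 15, 43, 43, 57, 57, 56, 57, 57, 55]
45 [-46, -57, -57, -42, -42, -4, -4, 31, 56, 56, 59, 59, 57, 58, 58]
60 [-5, -3, -3, -2, -2, 12, 12, 38, 55, 55, 58, 58, 59, 59, 61]
75 [-2, -2, -1, -1, 1, 23, 23, 45, 45, 59, 59, 62, 57, 57, 63]
```

The cap top is at 117 mm with bias removed, and level to within 0.5°. That means it is fully home, so I'll hand in.

```bash
python3 -c "
from rig import robot
print(robot.job_done())"
```

```text
the job is handed in; nothing more can be done
None
```

The job is handed in: all four spools are in the canister, and the cap is screwed fully home (top at 117 mm, level within about 0.5°); the gripper let go, and I moved none of the bystanders. I viewed 15 pictures, one over the limit of 14.

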